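Isolate and vent the sample chamber at the gas manifold

ROBOT

A 6-joint arm with a two-finger parallel gripper is mounted at the origin on the work surface. World frame = base frame: x ahead of the robot, y to its left, z up, the work surface at z = 0. Lengths are in m, angles in degrees, forces in N, time in s.
With the tool pointing down it reaches from about 0.25 to 0.725 m from the base axis. Payload 9.7 kg.
Tool frame: the origin (TCP) lies midway between the tips of the shut fingers; the grasp point (between the pads) lies 19 mm behind it (bot.pinch_z is the distance from the TCP to the grasp point, in m); z points along the fingers, y is the direction in which the jaws open and shut (so a half turn about z gives the same grasp; the last joint's range is limited). The gripper opens to 85 mm and grips with 20 to 120 N. Pads are 22 mm wide; open, the fingers measure 114 mm over their backs; the gripper's body (76 mm by 85 mm) begins 54 mm behind the grasp point. The pads swing forward as they close: fully open they stand 13 mm farther back than shut.
Start: joints at [68.01, 4.979, 10.078, 95.1, 0, 90], TCP at [0.206, 0.51, 0.231] pointing down, gripper open.
Joint ranges: [-179.16, 179.16], [-48.56, 103.87], [-65.8, 70.77], [-126.05, 130.52], [-82.76, 87.17], [-180, 180]. Speed limits (degrees/s): [127.2, 127.2, 147.25, 180, 180, 180].

INTERFACE

Orientations are given as [roll, pitch, yaw] about the fixed x, y, z axes, in that order (R = Rz(yaw) Ry(pitch) Rx(roll)).
In Python, from workcell import bot, imaging gives the robot as it stands.
- The arm moves only by the tool servo_tool, never from a script. Its argument "moves" is a list that holds one entry, the list of rows, each a list of 7 numbers: the turn, a rotation vector about the tool's x, y, z in rad, then the shift along the tool's x, y, z in cm, then the finger opening in cm, from 0 to 8.54. A call has 1 to 12 rows; each row shifts and turns the pose as measured when the row begins, along the tool's axes as they then stand; what a row does not reach is not made up. A row lasts 1/12 s, in which the tool goes at most 41.7 mm and 7.16 degrees, less where a joint would pass 70% of its speed; a pose out of reach is approached as far as the arm can. A call is refused whole if a number of a shift passes 4.17 or a number of a turn 0.125, either way. A call with a gripper value outside its range is refused whole. The fingers move at their own pace and stop on an object; "force" is the grip in N (left out, the last holds). Time passes only in rows, so rows that do not move let the fingers close. It gives the time, the measured TCP pose, the force and the opening at its end, in the units of the state.
- bot.get_obs(): the state, without advancing time (a new reading comes with each control period).
- imaging.camera(name): name is "scene" or "top" or "wrist"; returns the picture (384x512x3 uint8, blue, green, red); there is no depth.
- imaging.calibration(name): a dict with "fx", "fy", "cx", "cy" (pixels), "camera_from_world" (4x4, takes a point from world to camera coordinates). Camera axes: x right, y down, z forward; pixel columns grow to the right and rows downward; lengths in m; the calibration is good to about 2 mm. A picture is of the moment at which its call begins: read the wrist's pose just before it. calibration takes no time and is no camera call; for the wrist camera it gives the pose at the moment of the call.
- bot.job_done(): hands the job in, once; it reports no verdict.
The state is a dict: "time": time; "q": joint angles; "qd": joint speeds; "joint_efforts": joint torques, N m; "ee_pos": TCP position; "tcp_rot": TCP orientation; "wrist_force": force on the tool from outside, world axes, zero at the start; "torque": the same for the moment, N m; "opening": finger opening in m.
Only numpy, scipy, OpenCV 4.12 (cv2) and the standard library are available. Lean on these libraries where they do the work, as an engineer would, in place of code of your own. Each camera call takes 0.05 s, during which the arm holds its last target.

TASK

The sample chamber has to be let down before it is opened: at the three-valve gas manifold, push the lever of the supply valve (the branch with the pressure regulator) with a fingertip until it is fully shut, square across its pipe, and only then push the lever of the vent valve (the branch that ends in the bronze silencer) fully open, in line with its pipe. Push each lever from one side only, never gripping it between the fingers; leave the chamber's own valve lever as it stands, and do not shift or pick up the loose things on the bench.

Things in the scene. Friction and masses are not known exactly. Their poses are not given: they have to be found in the camera images.
- header: The manifold's common steel pipe, 21 mm thick, 420 mm long, its axis 60 mm above the bench, fixed, along its own y; origin on the bench under its middle. Three branches leave it to its +x side (away from the robot), 150 mm apart, with identical valves; which has which place changes. A gauge lies face up beyond its -y end (300 mm from the middle, 75 mm high).
- supply: Supply branch, fixed: beyond its valve a pressure regulator (brass body 54 mm wide, aluminium bonnet, black knob on top reaching 134 mm high, small gauge at its side), 170 mm from the origin, then a tube down into the bench. Its steel ball valve is 80 mm from the origin along +x, the lever on top. Origin on the bench under the header's axis, x along the branch.
- supply_lever (a joint): Quarter-turn lever of the supply valve. 0 = fully shut (lever square across its pipe, pointing to the branch's +y); 1.571 = fully open (in line with its pipe, pointing back over the header, to the branch's -x). Turns about the vertical, anticlockwise from above as it opens, between hard stops at 0 and 1.571. Stiff (0.4 N m, some 5 N at the grip); stays where it is left.
- supply_pivot (a point): Point on the vertical turning axis of the supply lever, at the grip's mid-height, 111 mm above the bench. Axes as the branch: x along the branch pipe away from the header, y to the left of that, z up. The header's axis runs 80 mm behind it (-x).
- supply_tip (a point): Outer end of the supply lever, 117 mm from its turning axis, 111 mm above the bench; y points outward along the lever. The straight black grip reaches from 50 to 117 mm from the axis, is 24 mm wide and stands 103 to 119 mm above the bench; nearer the axis is a flat bar 16 mm wide. Pipes and fittings under the grip's sweep reach at most 79 mm above the bench.
- vent: Vent branch, fixed: beyond its valve it ends in the open in a bronze silencer, a bare round plug 27 mm thick and 64 mm long. Its steel ball valve is 80 mm from the origin along +x, the lever on top. Origin on the bench under the header's axis, x along the branch.
- vent_lever (a joint): Quarter-turn lever of the vent valve. 0 = fully shut (lever square across its pipe, pointing to the branch's +y); 1.571 = fully open (in line with its pipe, pointing back over the header, to the branch's -x). Turns about the vertical, anticlockwise from above as it opens, between hard stops at 0 and 1.571. Stiff (0.4 N m, some 5 N at the grip); stays where it is left.
- vent_pivot (a point): Point on the vertical turning axis of the vent lever, at the grip's mid-height, 111 mm above the bench. Axes as the branch: x along the branch pipe away from the header, y to the left of that, z up. The header's axis runs 80 mm behind it (-x).
- vent_tip (a point): Outer end of the vent lever, 117 mm from its turning axis, 111 mm above the bench; y points outward along the lever. The straight black grip reaches from 50 to 117 mm from the axis, is 24 mm wide and stands 103 to 119 mm above the bench; nearer the axis is a flat bar 16 mm wide. Pipes and fittings under the grip's sweep reach at most 79 mm above the bench.
- chamber: Chamber branch, fixed: leads to the round steel sample chamber with a bolted lid, 112 mm wide and 133 mm high, centred 225 mm from the origin. Its valve is already open, fully or in part, and is to be left so. Its steel ball valve is 80 mm from the origin along +x, the lever on top. Origin on the bench under the header's axis, x along the branch.
- chamber_lever (a joint): Quarter-turn lever of the chamber valve. 0 = fully shut (lever square across its pipe, pointing to the branch's +y); 1.571 = fully open (in line with its pipe, pointing back over the header, to the branch's -x). Turns about the vertical, anticlockwise from above as it opens, between hard stops at 0 and 1.571. Stiff (0.4 N m, some 5 N at the grip); stays where it is left.
- chamber_pivot (a point): Point on the vertical turning axis of the chamber lever, at the grip's mid-height, 111 mm above the bench. Axes as the branch: x along the branch pipe away from the header, y to the left of that, z up. The header's axis runs 80 mm behind it (-x).
- chamber_tip (a point): Outer end of the chamber lever, 117 mm from its turning axis, 111 mm above the bench; y points outward along the lever. The straight black grip reaches from 50 to 117 mm from the axis, is 24 mm wide and stands 103 to 119 mm above the bench; nearer the axis is a flat bar 16 mm wide. Pipes and fittings under the grip's sweep reach at most 79 mm above the bench.
- wrench: Loose open-ended wrench, 180 mm long, lying on the bench on the robot's side of the header; origin at its underside.
- union: Loose brass pipe union, 30 mm wide and 38 mm high, standing between two branches; origin at the centre of its underside.
- flange_ring: Loose aluminium ring, 52 mm across and 12 mm high, lying between the other two branches; origin at the centre of its underside.
- bottle: Loose brown glass jar with black cap, 56 mm wide and 105 mm high; origin at the centre of its underside.
- flask: Loose open steel flask, 84 mm wide and 120 mm high; origin at the centre of its underside.
- tape: Loose roll of yellow tape lying flat, 96 mm across and 24 mm high; origin at the centre of its underside.
- meter: Loose grey handheld meter, 150 by 78 by 32 mm, lying flat; origin at the centre of its underside.
- glasses: Loose clear safety glasses, 130 mm wide, 45 mm high, temples open; origin on the bench below the bridge.

How it is judged (in metres and radians):
On the way, in this order (a step that is already met when the one before it is completed fails the run):
1. the supply valve is fully shut while the vent is still shut (value of joint supply_lever below 0.1 rad and value of joint vent_lever below 0.3 rad), for 0.2 s.
2. the vent valve is fully open with the supply still shut (value of joint vent_lever above 1.47 rad and value of joint supply_lever below 0.1 rad), for 0.2 s.
At the end, for the whole second after the job is handed in: The supply lever stands within 0.10 rad (6 degrees) of its shut stop and the vent lever within 0.10 rad of its open stop, both at rest; the tip of the chamber's lever is within 15 mm of where it was, and every loose thing is within 20 mm of where it was (all of step 2 and distance of chamber_tip from where it was at the start of the episode below 0.015 m and velocity of joint supply_lever between -0.05 and 0.05 rad/s and velocity of joint vent_lever between -0.05 and 0.05 rad/s and distance of each of wrench, union, flange_ring, bottle, flask, tape, meter, glasses from where it was at the start of the episode below 0.02 m); the robot touches nothing.
It fails at once if the vent is opened (over 0.3 rad) while the supply is still open (over 0.2 rad) (value of joint vent_lever above 0.3 rad and value of joint supply_lever above 0.2 rad).
It fails at once if a lever is gripped: both long sides of its grip are pressed by the fingers at once (over 2 N each) ((contact force between the fingers and supply_lever_c3 above 2 N and contact force between the fingers and supply_lever_c4 above 2 N) or (contact force between the fingers and vent_lever_c3 above 2 N and contact force between the fingers and vent_lever_c4 above 2 N)).
It fails at once if the chamber's valve lever is moved (its tip by more than 15 mm) (not (distance of chamber_tip from where it was at the start of the episode below 0.015 m)).
It fails at once if a loose thing on the bench is shifted or lifted by more than 20 mm (not (distance of wrench from where it was at the start of the episode below 0.02 m) or not (distance of union from where it was at the start of the episode below 0.02 m) or not (distance of flange_ring from where it was at the start of the episode below 0.02 m) or not (distance of bottle from where it was at the start of the episode below 0.02 m) or not (distance of flask from where it was at the start of the episode below 0.02 m) or not (distance of tape from where it was at the start of the episode below 0.02 m) or not (distance of meter from where it was at the start of the episode below 0.02 m) or not (distance of glasses from where it was at the start of the episode below 0.02 m)).
It also fails if it takes over 54 s, if anything falls off the work surface, if the arm or the gripper's body presses on something with over 40 N, if the wrist force passes 120 N, or if a joint passes its speed limit or range.

## Working session

There is one attempt and no reset: what is moved stays moved. The work goes in short steps, Python scripts to look and compute and a tool call to move; the robot and the scene stay as the last step left them, time stands still between calls to the robot, and variables do not carry over. Pictures are saved under pics/ and viewed, and the job is handed in when it is done.

Besides the shell and the picture viewer there is one more tool, called after "Emit:" in YAML: its name, and indented under it one key for each argument. servo_tool: Moves the arm, as the interface text tells. Its arguments: {"type":"object","properties":{"moves":{"type":"array","items":{"type":"array","items":{"type":"array","items":{"type":"number"}}}},"force":{"type":"number"}},"required":["moves"]}

```bash
mkdir -p pics; python3 - <<'E'
from workcell import bot, imaging
import cv2
for n in ["scene","top","wrist"]:
    im=imaging.camera(n); cv2.imwrite(f"pics/{n}0.png",im)
    c=imaging.calibration(n); print(n,c)
print(bot.get_obs())
E
```

```text
scene {'fx': 379.24836867741493, 'fy': 379.24836867741493, 'cx': 256.4994737285134, 'cy': 194.43914515734014, 'camera_from_world': array([[ 1.97044897e-01,  9.80393923e-01,  1.03162223e-03,
        -5.75863520e-02],
       [ 8.18337951e-01, -1.63894349e-01, -5.50873525e-01,
        -3.34411084e-01],
       [-5.39903979e-01,  1.09391032e-01, -8.34588099e-01,
         1.42492813e+00],
       [ 0.00000000e+00,  0.00000000e+00,  0.00000000e+00,
         1.00000000e+00]])}
top {'fx': 412.3675818170271, 'fy': 412.3675818170271, 'cx': 256.5910575245293, 'cy': 192.26373782922073, 'camera_from_world': array([[-0.01853794, -0.99973907, -0.01334686, -0.01020828],
       [-0.98930514,  0.02027286, -0.144445  ,  0.47571473],
       [ 0.14467789,  0.0105264 , -0.98942281,  1.50106957],
       [ 0.        ,  0.        ,  0.        ,  1.        ]])}
wrist {'fx': 312.96940616089563, 'fy': 312.96940616089563, 'cx': 254.7552618956851, 'cy': 186.84068867225014, 'camera_from_world': array([[ 3.74560821e-01,  9.27202291e-01, -3.21116563e-04,
        -5.49867675e-01],
       [ 8.92022711e-01, -3.60254831e-
[... 161 characters left out ...]
0000000e+00,  0.00000000e+00,
         1.00000000e+00]])}
{'time': 0.15, 'q': array([6.80111906e+01, 5.00682041e+00, 1.00445173e+01, 9.50989508e+01,
       4.49755299e-04, 9.00009986e+01]), 'qd': array([ 0.02804885, -0.15722255,  0.10212261,  0.06426689, -0.03757101,
        0.0268937 ]), 'joint_efforts': array([ 3.85509838e-04, -5.20763612e+01,  4.65043867e+01,  1.38785693e-02,
        3.90981813e-05,  1.00933039e-05]), 'ee_pos': array([0.20586865, 0.50983544, 0.23071425]), 'tcp_rot': array([-1.79938746e+02, -4.48687445e-04,  1.58010192e+02]), 'wrist_force': array([ 0.21200331, -0.28757337, -0.31678156]), 'torque': array([0.00582653, 0.00384988, 0.00669005]), 'opening': 0.08534780579280213}
```

View pics/top0.png

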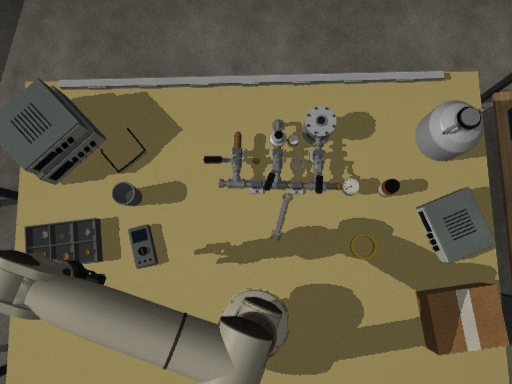

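View pics/scene0.png

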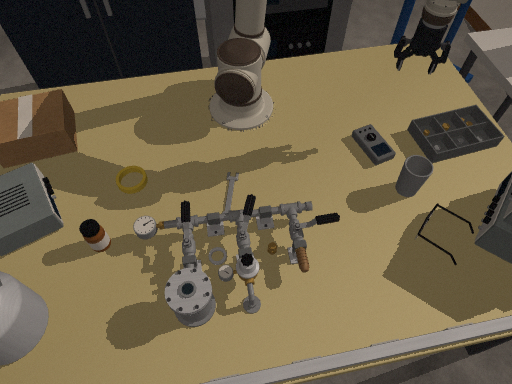

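```bash
python3 - <<'E'
import cv2
a=cv2.imread("pics/top0.png")[90:250,190:370]; cv2.imwrite("pics/topz.png",cv2.resize(a,None,fx=4.4,fy=3.75*1,interpolation=cv2.INTER_CUBIC)[:600,:800])
a=cv2.imread("pics/scene0.png")[160:330,120:360]; cv2.imwrite("pics/scenez.png",cv2.resize(a,None,fx=3.3,fy=3.3,interpolation=cv2.INTER_CUBIC))
E
```

```text
(no output)
```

View pics/topz.png

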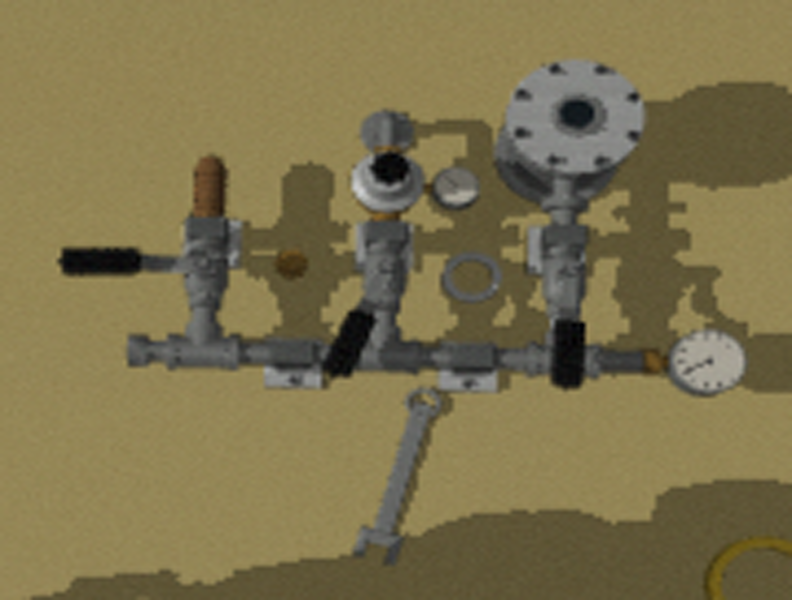

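View pics/scenez.png

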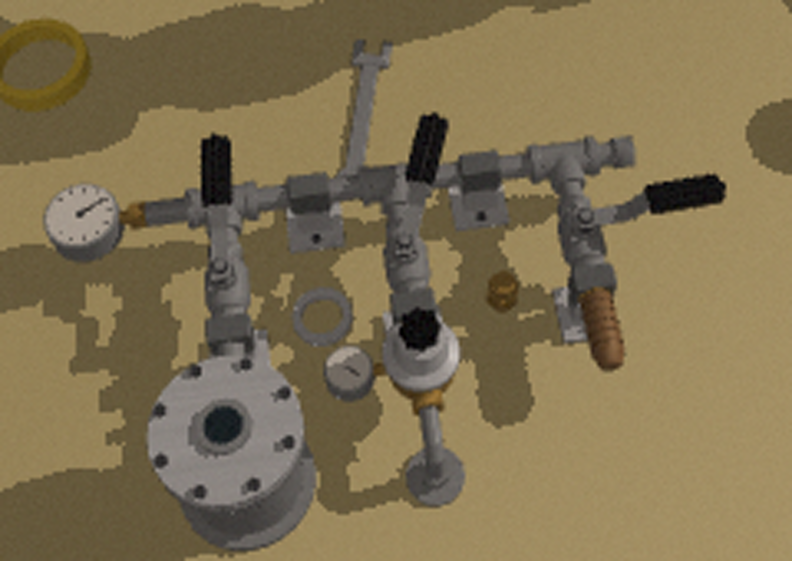

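The vent branch is on the left (+y), the supply branch is in the middle with its lever partly open, and the chamber branch is on the right. Next I measure the grips by colour.

```bash
cat > h.py <<'E'
import numpy as np,cv2
from workcell import imaging
def ray(n,uv,z,c=None):
    c=c or imaging.calibration(n); T=c["camera_from_world"];R=T[:3,:3];o=-R.T@T[:3,3]
    d=R.T@np.array([(uv[0]-c["cx"])/c["fx"],(uv[1]-c["cy"])/c["fy"],1]); return o+d*(z-o[2])/d[2]
def grips(n,im,roi,z=0.117):
    x0,y0,x1,y1=roi; s=im[y0:y1,x0:x1]; m=(s.max(2)<48).astype(np.uint8)
    k,l,st,ce=cv2.connectedComponentsWithStats(m)
    for i in range(1,k):
        if st[i,4]<25: continue
        ys,xs=np.where(l==i); P=np.array([ray(n,(x+x0,y+y0),z)[:2] for x,y in zip(xs,ys)])
        c=P.mean(0); w,v=np.linalg.eigh(np.cov(P.T)); t=(P-c)@v[:,1]; d=v[:,1]
        print(n,"px",ce[i]+[x0,y0],"n",st[i,4],"cen",c.round(4),"ends",(c+d*t.min()).round(4),(c+d*t.max()).round(4),"dir",np.degrees(np.arctan2(d[1],d[0])).round(1),"width",np.ptp((P-c)@v[:,0]).round(4))
E
python3 - <<'E'
from h import *
grips("top",cv2.imread("pics/top0.png"),(195,130,335,200))
grips("scene",cv2.imread("pics/scene0.png"),(160,180,350,260))
E
```

```text
top px [278.36 134.28] n 50 cen [ 0.6722 -0.1025] ends [ 0.6688 -0.1153] [ 0.6758 -0.0892] dir 75.1 width 0.0269
top px [309.65384615 136.92307692] n 26 cen [ 0.66   -0.2143] ends [ 0.672  -0.2026] [ 0.6463 -0.2275] dir -136.0 width 0.0084
top px [212.6        159.33636364] n 110 cen [0.5853 0.1344] ends [0.5848 0.1008] [0.5857 0.1652] dir 89.2 width 0.0222
top px [268.95041322 181.1322314 ] n 121 cen [ 0.5022 -0.0648] ends [ 0.5331 -0.079 ] [ 0.4737 -0.0516] dir 155.2 width 0.0259
top px [318.85833333 183.60833333] n 120 cen [ 0.4897 -0.2404] ends [ 0.5205 -0.2424] [ 0.4596 -0.2384] dir 176.2 width 0.0247
scene px [248.77011494 204.97701149] n 174 cen [ 0.5096 -0.0655] ends [ 0.5386 -0.0775] [ 0.4758 -0.0516] dir 157.6 width 0.0241
scene px [184.98324022 211.44134078] n 179 cen [ 0.4958 -0.2398] ends [ 0.528  -0.2424] [ 0.4619 -0.2371] dir 175.4 width 0.0225
scene px [327.   218.25] n 192 cen [0.5925 0.1333] ends [0.5925 0.1018] [0.5924 0.1672] dir 90.1 width 0.0262
scene px [246.61904762 256.61904762] n 63 cen [ 0.6598 -0.0995] ends [ 0.6573 -0.1135] [ 0.6623 -0.0862] dir 79.6 width 0.0167
```

Emit:
servo_tool:
  moves:
    - [[0,0,0.119,0,0,0,0],[0,0,0.119,0,0,0,0],[0,0,0.119,0,0,0,0],[0,0,0.119,0,0,0,0],[0,0,0.119,0,0,0,0],[0,0,0.119,0,0,0,0],[0,0,0.119,0,0,0,0],[0,0,0.119,0,0,0,0],[0,0,0.119,0,0,0,0],[0,0,0.119,0,0,0,0]]

```text
time: 0.98
ee_pos: [0.2055, 0.5088, 0.2274]
tcp_rot: [-179.9, 0.4, 86.9]
wrist_force: [0.4, -0.9, 0.3]
opening: -0.0001
```

Emit:
servo_tool:
  moves:
    - [[0,0,-0.054,-3.7,1.7,0,0],[0,0,0,-3.7,1.7,0,0],[0,0,0,-3.7,1.7,0,0],[0,0,0,-3.7,1.7,0,0],[0,0,0,-3.7,1.7,0,0],[0,0,0,-3.7,1.7,0,0],[0,0,0,-3.7,1.7,0,0],[0,0,0,-3.7,1.7,0,0],[0,0,0,-3.7,1.7,0,0],[0,0,0,-3.7,1.7,0,0],[0,0,0,-3.7,1.7,0,0],[0,0,0,-3.7,1.7,0,0]]

```text
time: 1.98
ee_pos: [0.4007, 0.0528, 0.2252]
tcp_rot: [-179.7, 0.7, 89.7]
wrist_force: [0.6, 0.5, 0.8]
opening: 0.0001
```

Remaining distance is dX +0.085 and dY −0.158. I'll stop above the target and check with the wrist camera.

Emit:
servo_tool:
  moves:
    - [[0,0,0,-3.3,1.8,0,0],[0,0,0,-3.3,1.8,0,0],[0,0,0,-3.3,1.8,0,0],[0,0,0,-3.3,1.8,0,0],[0,0,0,-2.6,1.3,0,0],[0,0,0,0,0,0,0]]

```text
time: 2.48
ee_pos: [0.4878, -0.1215, 0.2255]
tcp_rot: [-179.8, 0.7, 89.3]
wrist_force: [0.0, 0.2, 0.3]
opening: 0.0003
```

```bash
python3 - <<'E'
from h import *
from workcell import bot
o=bot.get_obs(); print(o["ee_pos"],o["tcp_rot"],o["q"].round(1))
im=imaging.camera("wrist"); cv2.imwrite("pics/w1.png",im)
grips("wrist",im,(0,0,512,384))
E
```

```text
[ 0.48775324 -0.12147078  0.22546876] [-179.76333213    0.73269033   89.31926254] [-13.5  -1.6   2.7  94.4  -0.8  77.1]
wrist px [275.96142938 111.27509926] n 1763 cen [ 0.5029 -0.0617] ends [ 0.531  -0.0734] [ 0.4712 -0.0485] dir 157.4 width 0.0232Traceback (most recent call last):
  File "<stdin>", line 5, in <module>
  File "h.py", line 11, in grips
    ys,xs=np.where(l==i); P=np.array([ray(n,(x+x0,y+y0),z)[:2] for x,y in zip(xs,ys)])
                                      ~~~^^^^^^^^^^^^^^^^^
  File "h.py", line 4, in ray
    c=c or imaging.calibration(n); T=c["camera_from_world"];R=T[:3,:3];o=-R.T@T[:3,3]
           ~~~~~~~~~~~~~~~~~~~^^^
ValueError: time passes only in moves, steps and waits
```

View pics/w1.png

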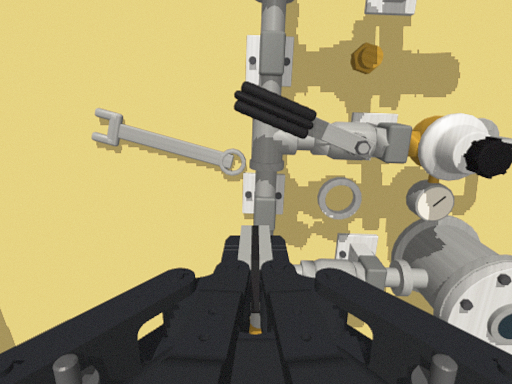

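Emit:
servo_tool:
  moves:
    - [[0,0,0,0,0,3.5,0],[0,0,0,0,0,3.5,0],[0,0,0,0,0,3.5,0],[0,0,0,0,0,2.3,0],[0,0,0,0,0,0,0]]

```text
time: 2.95
ee_pos: [0.4857, -0.1194, 0.0941]
tcp_rot: [-179.9, 0.7, 89.3]
wrist_force: [-0.3, 0.8, -0.1]
opening: -0.0001
```

```bash
python3 - <<'E'
from h import *
c=imaging.calibration("wrist"); print(ray("wrist",(362,147),0.122,c))
from workcell import bot
o=bot.get_obs();T=c["camera_from_world"]
# pivot as seen from w1 pose: only height differs (13cm)
print(o["ee_pos"])
P=np.array([.582,-.098])
for phi in [157,145,135,125,115,105,95,88]:
    a=np.radians(phi);u=np.array([np.cos(a),np.sin(a)]);n=np.array([np.sin(a),-np.cos(a)])
    print(phi,(P+.08*u-.025*n).round(3))
E
```

```text
[ 0.52437289 -0.06699531  0.122     ]
[ 0.48570066 -0.1194071   0.0941477 ]
157 [ 0.499 -0.09 ]
145 [ 0.502 -0.073]
135 [ 0.508 -0.059]
125 [ 0.516 -0.047]
115 [ 0.526 -0.036]
105 [ 0.537 -0.027]
95 [ 0.55 -0.02]
88 [ 0.56  -0.017]
```

Emit:
servo_tool:
  moves:
    - [[0,0,0,1.4,0.7,0,0],[0,0,0,1.4,0.6,0,0],[0,0,0,1.0,0.2,0,0],[0,0,0,1.0,0.2,0,0],[0,0,0,0.8,0.4,0,0],[0,0,0,0.8,0.4,0,0]]

```text
time: 3.45
ee_pos: [0.5092, -0.0534, 0.0978]
tcp_rot: [-179.7, 1.1, 89.2]
wrist_force: [-2.0, -7.0, -1.9]
opening: 0.0001
```

Emit:
servo_tool:
  moves:
    - [[0,0,0,0.8,0.7,0.3,0],[0,0,0,0.7,0.8,0.2,0],[0,0,0,0.7,0.8,0,0],[0,0,0,0.6,0.9,0,0],[0,0,0,0.4,0.9,0,0]]

```text
time: 3.87
ee_pos: [0.5485, -0.0206, 0.0992]
tcp_rot: [-179.7, 1.7, 89.3]
wrist_force: [-4.4, -3.9, -2.1]
opening: -0.0001
```

Emit:
servo_tool:
  moves:
    - [[0,0.02,0,0.3,0.8,0.3,0],[0,0.01,0,0.1,0.8,0.2,0],[0,0,0,0,0.6,0,0],[0,0,0,0,0.5,0,0]]

```text
time: 4.2
ee_pos: [0.5577, -0.0161, 0.0981]
tcp_rot: [-177.5, 0.3, 89.4]
wrist_force: [-22.0, -3.1, 1.7]
opening: 0.0
```

```bash
python3 - <<'E'
from h import *
im=imaging.camera("scene"); cv2.imwrite("pics/s2.png",cv2.resize(im[160:330,120:360],None,fx=3.3,fy=3.3))
im=imaging.camera("wrist"); cv2.imwrite("pics/w2.png",im)
E
```

```text
(no output)
```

View pics/s2.png

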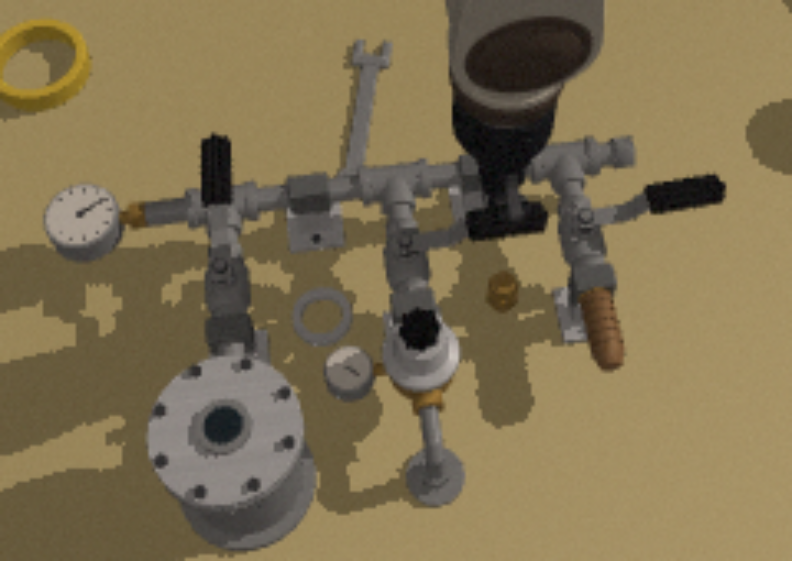

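View pics/w2.png

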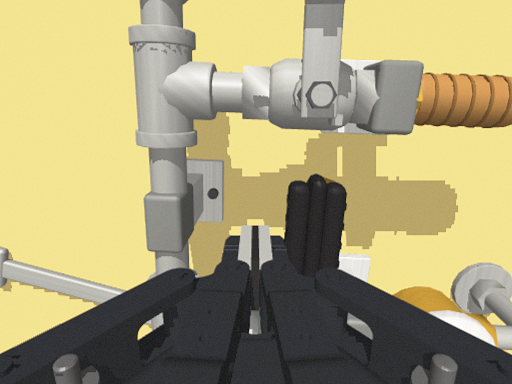

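The X force is 22 N, the finger has stalled and the lever looks square, so it's at its stop. I'll hold one more push, then back off and check.

Emit:
servo_tool:
  moves:
    - [[0,0,0,0,0.5,0,0],[0,0,0,0,0.6,0,0],[0,0,0,0,0.6,0,0],[0,0,0,0,-1.5,0,0],[0,0,0,0,-2.0,0,0],[0,0,0,0,-1,-3.5,0],[0,0,0,0,0,-3.5,0],[0,0,0,0,0,-3.5,0],[0,0,0,0,0,-2,0],[0,0,0,0,0,0,0]]

```text
time: 5.13
ee_pos: [0.5135, -0.0099, 0.2357]
tcp_rot: [-174.9, 0.4, 89.7]
wrist_force: [1.5, 0.3, 0.7]
opening: 0.0001
```

```bash
python3 - <<'E'
from h import *
im=imaging.camera("scene"); cv2.imwrite("pics/s3.png",cv2.resize(im[160:330,120:360],None,fx=3.3,fy=3.3))
grips("scene",im,(160,180,350,260))
E
```

```text
scene px [185.02197802 211.37912088] n 182 cen [ 0.4956 -0.2397] ends [ 0.528  -0.2424] [ 0.4619 -0.2369] dir 175.3 width 0.0223
scene px [326.92268041 218.26804124] n 194 cen [0.5925 0.1331] ends [0.5924 0.1018] [0.5926 0.1672] dir 89.9 width 0.0262
scene px [272.85645933 226.52631579] n 209 cen [ 0.5885 -0.0153] ends [ 0.5879 -0.0472] [0.5892 0.0181] dir 88.9 width 0.0263
scene px [246.66129032 256.66129032] n 62 cen [ 0.66   -0.0994] ends [ 0.6577 -0.1137] [ 0.6621 -0.0862] dir 80.8 width 0.017
```

View pics/s3.png

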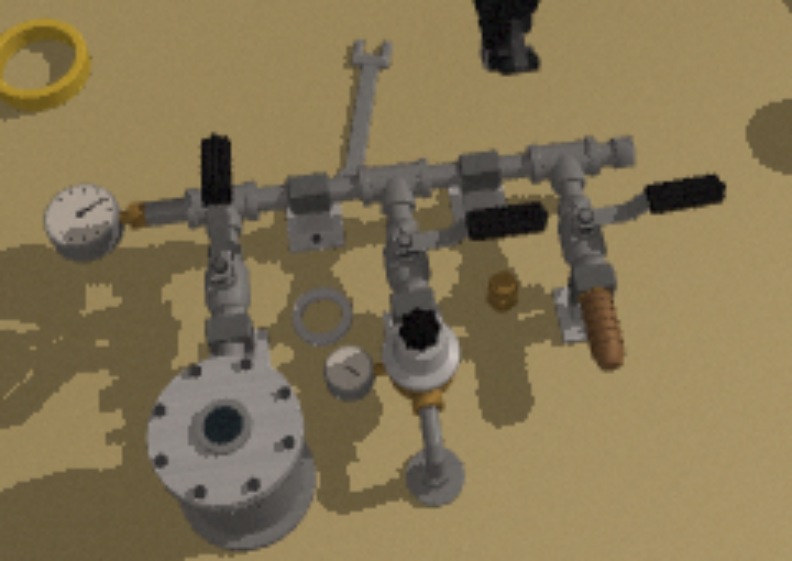

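Emit:
servo_tool:
  moves:
    - [[-0.09,0,0,0,0,0,0],[0,0,0,2.9,2.6,0,0],[0,0,0,2.9,2.6,0,0],[0,0,0,2.9,2.6,0,0],[0,0,0,2.9,2.6,0,0],[0,0,0,2.7,2.3,0,0],[0,0,0,0,0,0,0]]

```text
time: 5.77
ee_pos: [0.6331, 0.1395, 0.233]
tcp_rot: [179.8, 0.3, 89.6]
wrist_force: [0.8, 0.6, -0.8]
opening: -0.0001
```

Emit:
servo_tool:
  moves:
    - [[0,0,0,-0.6,1.2,0,0],[0,0,0,0,0,3.6,0],[0,0,0,0,0,3.6,0],[0,0,0,0,0,3.6,0],[0,0,0,0,0,2.6,0],[0,0,0,0,0,0,0]]

```text
time: 6.27
ee_pos: [0.6456, 0.1384, 0.0913]
tcp_rot: [179.9, 0.2, 90.0]
wrist_force: [-0.9, -0.4, -0.9]
opening: 0.0001
```

```bash
python3 - <<'E'
from h import *
im=imaging.camera("wrist"); cv2.imwrite("pics/w4.png",im)
P=np.array([.588,.0505])
for phi in [90,100,110,120,130,140,150,160,170,178]:
    a=np.radians(phi);u=np.array([np.cos(a),np.sin(a)]);n=np.array([-np.sin(a),np.cos(a)])
    print(phi,(P+.08*u-.026*n).round(3))
E
```

```text
90 [0.614 0.13 ]
100 [0.6   0.134]
110 [0.585 0.135]
120 [0.571 0.133]
130 [0.556 0.128]
140 [0.543 0.122]
150 [0.532 0.113]
160 [0.522 0.102]
170 [0.514 0.09 ]
178 [0.509 0.079]
```

View pics/w4.png

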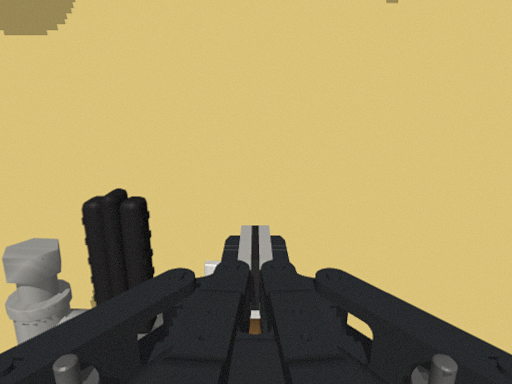

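The finger is beyond the vent grip on its far side. Now I push toward −x and follow the arc.

Emit:
servo_tool:
  moves:
    - [[0,0,0,-0.3,-1.2,0,0],[0,0,0,-0.2,-1.2,0,0],[0,0,0,0,-1.0,0,0],[0,0,0,0.2,-1.2,0,0],[0,0,0,0.1,-1.2,0,0],[0,0,0,0,-1.2,0,0]]

```text
time: 6.82
ee_pos: [0.5796, 0.1371, 0.1045]
tcp_rot: [178.9, 0.1, 90.0]
wrist_force: [7.0, -0.1, -2.1]
opening: -0.0002
```

The TCP has risen to 104 mm, so I'll correct it downward while pushing on.

Emit:
servo_tool:
  moves:
    - [[0,0,0,0,-0.5,0.9,0],[0,0,0,-0.2,-1.2,0.6,0],[0,0,0,-0.5,-1.2,0.3,0],[0,0,0,-0.6,-1.1,0.2,0]]

```text
time: 7.15
ee_pos: [0.5475, 0.1269, 0.0982]
tcp_rot: [177.3, -0.3, 90.1]
wrist_force: [5.5, 2.2, -2.1]
opening: -0.0003
```

Emit:
servo_tool:
  moves:
    - [[0.02,0,0,-0.7,-1.0,0.5,0],[0.02,0,0,-0.9,-0.9,0.4,0],[0,0,0,-1.0,-0.8,0.2,0],[0,0,0,-1.0,-0.6,0.2,0]]

```text
time: 7.48
ee_pos: [0.5201, 0.0942, 0.0972]
tcp_rot: [178.4, -0.8, 90.3]
wrist_force: [5.2, 4.9, -3.4]
opening: -0.0001
```

Emit:
servo_tool:
  moves:
    - [[0,-0.01,0,-0.8,-0.4,0.4,0],[0,0,0,-0.8,-0.2,0.2,0],[0,0,0,-0.5,0,0.1,0],[0,0,0,-0.4,0,0,0]]

```text
time: 7.82
ee_pos: [0.5158, 0.0806, 0.0975]
tcp_rot: [177.9, -2.0, 90.8]
wrist_force: [4.8, 25.2, -15.2]
opening: -0.0002
```

```bash
python3 - <<'E'
from h import *
im=imaging.camera("wrist"); cv2.imwrite("pics/w5.png",im)
im=imaging.camera("scene"); cv2.imwrite("pics/s5.png",cv2.resize(im[160:330,120:360],None,fx=3.3,fy=3.3))
E
```

```text
(no output)
```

View pics/w5.png

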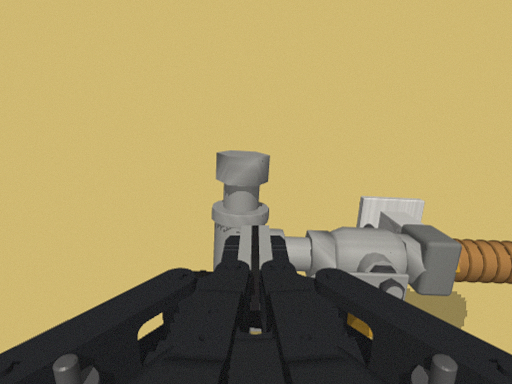

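View pics/s5.png

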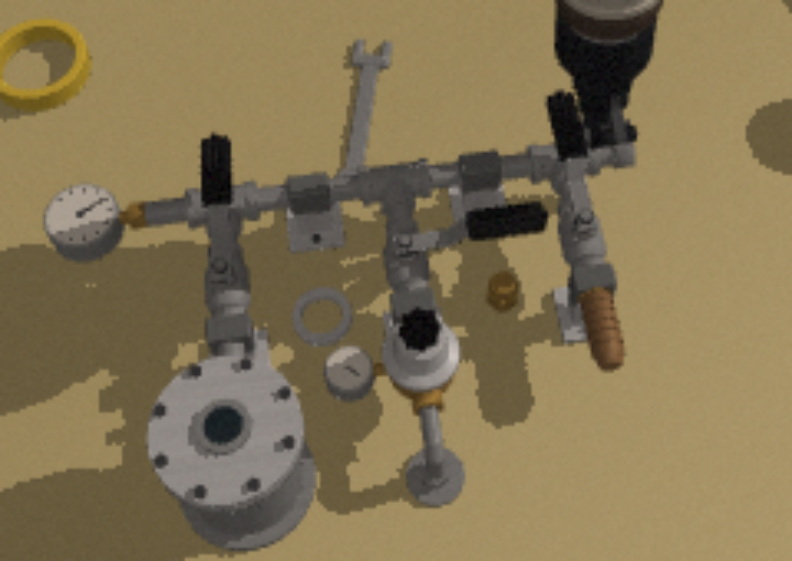

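Emit:
servo_tool:
  moves:
    - [[0,0,0,-0.5,0,0,0],[0,0,0,-0.6,0,0,0],[0,0,0,-0.5,0,0,0],[0,0,0,1.5,0,0,0],[0,0,0,2.0,0,0,0],[0,0,0,1.0,0,-3.5,0],[0,0,0,0,0,-3.5,0],[0,0,0,1.5,-1.5,-3.5,0],[0,0,0,2,-2,-2,0],[0,0,0,2,-2,0,0],[0,0,0,0,0,0,0],[0,0,0,0,0,0,0]]

```text
time: 8.92
ee_pos: [0.4503, 0.1753, 0.2486]
tcp_rot: [177.3, -4.4, 91.8]
wrist_force: [0.1, -0.5, -0.5]
opening: 0.0001
```

```bash
python3 - <<'E'
from h import *
im=imaging.camera("scene"); cv2.imwrite("pics/s6f.png",im); cv2.imwrite("pics/s6.png",cv2.resize(im[160:330,120:360],None,fx=3.3,fy=3.3))
grips("scene",im,(160,180,350,260))
im=imaging.camera("top"); cv2.imwrite("pics/t6.png",im);grips("top",im,(195,130,335,200))
E
```

```text
scene px [291.33136095 198.00591716] n 169 cen [0.5104 0.0551] ends [0.542  0.0536] [0.4765 0.0567] dir 177.3 width 0.0253
scene px [184.98387097 211.47311828] n 186 cen [ 0.4959 -0.2398] ends [ 0.528  -0.2425] [ 0.4619 -0.237 ] dir 175.2 width 0.0242
scene px [272.81904762 226.50952381] n 210 cen [ 0.5884 -0.0154] ends [ 0.5877 -0.0472] [0.5892 0.0181] dir 88.6 width 0.0272
scene px [246.61904762 256.61904762] n 63 cen [ 0.6598 -0.0995] ends [ 0.6573 -0.1135] [ 0.6623 -0.0862] dir 79.6 width 0.0167
top px [278.42 134.24] n 50 cen [ 0.6724 -0.1027] ends [ 0.6869 -0.1064] [ 0.6589 -0.0992] dir 165.7 width 0.0261
top px [309.65384615 136.92307692] n 26 cen [ 0.66   -0.2143] ends [ 0.672  -0.2026] [ 0.6463 -0.2275] dir -136.0 width 0.0084
top px [199.90857143 167.20571429] n 175 cen [0.5577 0.1797] ends [0.6172 0.1974] [0.4977 0.1619] dir -163.5 width 0.0244
top px [254.33333333 159.44715447] n 123 cen [ 0.5817 -0.0145] ends [ 0.5784 -0.0459] [0.5851 0.0186] dir 84.1 width 0.0257
top px [234.97540984 181.47540984] n 122 cen [0.5035 0.0554] ends [0.5344 0.0531] [0.4728 0.0576] dir 175.8 width 0.0267
top px [318.5       183.3943662] n 142 cen [ 0.4905 -0.2392] ends [ 0.5243 -0.2416] [ 0.4563 -0.2368] dir 176.0 width 0.0291
top px [297.58695652 185.5       ] n 46 cen [ 0.4845 -0.1653] ends [ 0.484  -0.1809] [ 0.4851 -0.1456] dir 88.3 width 0.0182
```

View pics/s6.png

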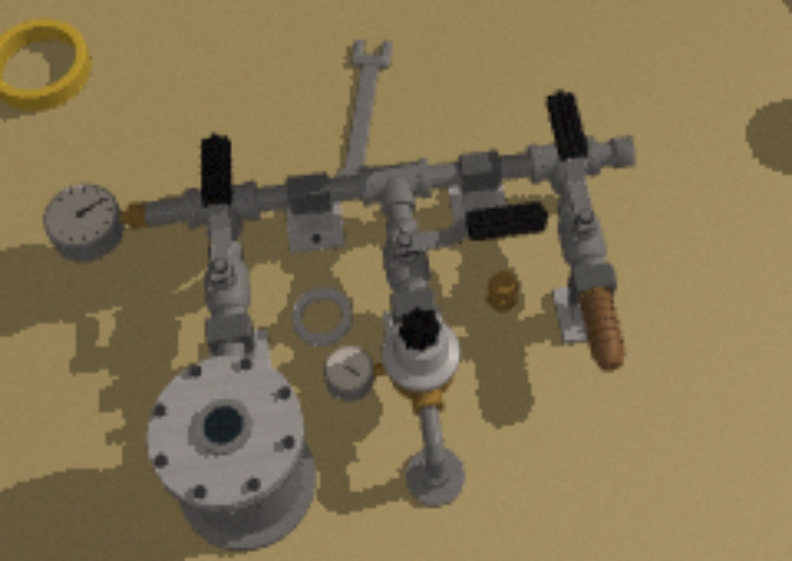

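View pics/s6f.png

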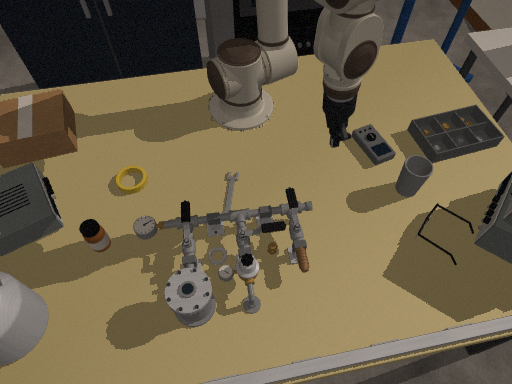

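```bash
python3 - <<'E'
from workcell import bot
o=bot.get_obs(); print(o["time"],o["wrist_force"],abs(o["qd"]).max()); bot.job_done()
E
```

```text
9.0167 [ 0.47187392 -0.84989113 -0.35830729] 1.4625454088159864
the job is handed in; nothing more can be done
```

I shut the supply lever first, then opened the vent lever, and handed the job in at 9.0 s. I pushed each lever from one side only, with the fingers closed.

- **Stops:** Both pushes ended in a firm stall, at about 22 N for the supply and 25 N for the vent. Turning a lever before that took only about 5–9 N.
- **Supply lever:** The scene camera showed it at 88.6–88.9° in world axes, against 89.9–90.1° for the vent lever when it was still shut. The last top-camera picture gave 84.1°, about 4.5° away from the scene camera. I trusted the scene camera and the stall, and did not resolve the difference.
- **Vent lever:** It read 177.3° (scene) and 175.8° (top), within about 2° of the chamber lever's 175–176°. I estimate fully open at about 178°.
- **Chamber lever:** Its measured position stayed the same to within about 1 mm (scene camera).
- **Loose things:** They look unmoved in the last scene picture. I checked this by eye only and did not measure them one by one.
- **Robot:** At hand-in the gripper was well clear of everything, with wrist force under 1 N. The arm still had a slight motion of 1.5°/s at most.

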